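# Turn a drawer front past the inspection light, then hold it up level

## Robot

A 6-joint arm with a two-finger parallel gripper is mounted at the origin on the work surface. World frame = base frame: x ahead of the robot, y to its left, z up, the work surface at z = 0. Lengths are in m, angles in rad, forces in N, time in s.
With the tool pointing down it reaches from about 0.3 to 0.875 m from the base axis. Payload 6.4 kg.
Tool frame: the origin (TCP) lies at the very end of the fingers, on their centre line; the grasp point (between the pads) lies 19 mm behind it; z points along the fingers, y is the line along which they close (so a half turn about z gives the same grasp; the last joint's range is limited). The gripper opens to 85 mm and grips with 20 to 120 N. Pads are 22 mm wide; open, the fingers measure 114 mm over their backs; the gripper's body (76 mm by 85 mm) begins 54 mm behind the grasp point. The pads swing forward as they close: fully open they stand 13 mm farther back than shut.
Start: joints at [-1.528, 0.181, 1.607, -0, 1.354, -0.206], TCP at [0.142, -0.557, 0.231] pointing down, gripper open.
Joint ranges: [-2.99, 2.99], [-0.89, 2.07], [0.3, 2.58], [-1.14, 4.28], [0, 2.63], [-3.12, 3.12]. Speed limits (rad/s): [2.57, 2.57, 3.01, 3.14, 3.14, 3.14].

## Interface

Orientations are given as a unit quaternion [w, x, y, z].
In Python, from bench import ctrl, camera, calibration, order, outline_of gives the robot as it stands.
- The arm moves only by the tool move_arm, never from a script. Its argument "series" is a list that holds one entry, the list of rows, each a list of 5 numbers: the opening, from 0 (shut) to 1 (fully open), then the shift along the tool's x, y, z in mm, then the turn about the tool's z in rad. A call has exactly 10 rows; each row is the pose to reach, as a shift and turn from the pose commanded when the call began, along the tool's axes at that moment; what a row does not reach only later rows make up. A row lasts 1/12 s, in which the tool goes at most 41.7 mm and 7.16 degrees, less where a joint would pass 70% of its speed; a pose out of reach is approached as far as the arm can. A call with a gripper value outside its range is refused whole. The fingers move at their own pace and stop on an object; the grip force is fixed at half the most. Time passes only in rows, so rows that repeat a pose let the fingers close, or fill a call up. It gives the time, the measured TCP pose, the force, the opening and the grip force at its end, in the units of the state.
- ctrl.get_obs(): the state, without advancing time (a new reading comes with each control period).
- camera(name): name is "side" or "top"; returns (picture, depth): 400x640x3 uint8, blue, green, red; 400x640 float32, m along the optical axis (not along the pixel's ray), 0 where there is no reading.
- calibration(name): a dict with "intrinsics" (3x3 intrinsics, pixels), "rvec" (rotation vector, rad) and "tvec" (3), from world to camera coordinates, as OpenCV has them. Camera axes: x right, y down, z forward; pixel columns grow to the right and rows downward; lengths in m; the calibration is good to about 2 mm. A picture is of the moment at which its call begins. calibration takes no time and is no camera call.
- order.hand_in(): hands the job in; it is judged then, once.
Trained networks look in the newest picture that a camera, given by its name, has taken for a name from the list of things; names that differ only in an ending like _2 or _b are one class to them, and where a whole thing is asked for, a point or a joint stands for the part that bears it (a point fixed in the world has none). Each returns a list of dicts, best first, with "conf" (0 to 1); they miss things now and then, are a little off and sometimes report something else, mostly with a low value. They report only what shows in the picture. A call takes as long as a camera call.
- outline_of(target, camera): "region" (400x640 bool, what is visible of it) and "bbox" ([centre column, centre row, width, height] in pixels, round what is visible of it).
The state is a dict: "time_s": time; "q": joint angles; "dq": joint speeds; "joint_efforts": joint torques, N m; "eef_pos": TCP position; "eef_rot": TCP orientation; "wrist_force": force on the tool from outside, world axes, zero at the start; "torque": the same for the moment, N m; "opening": opening from 0.0 (shut) to 1.0 (fully open); "grasp_force": force on a finger pad.
Only numpy, scipy, OpenCV 4.12 (cv2) and the standard library are available. Lean on these libraries where they do the work, as an engineer would, in place of code of your own. Each camera call takes 0.05 s, during which the arm holds its last target. There are 200 camera calls.

## Task

Final check of the dark blue drawer front lying face up on the finishing turntable: turn the turntable slowly through at least one full turn, either way (the upright black handle on the disc is there for that), so that every edge passes the inspection light while the front stays put on its support points. Then take the front by its brass pull, lift it level about 10 cm straight up off the points and keep holding it there, level and still, so that I can look at its back: the program finishes while holding it up. Do not touch its paint, which marks easily, and leave everything else on the bench where it is.

Things in the scene. Friction and masses are not known exactly. Their poses are not given: they have to be found in the camera images.
- turntable: finishing turntable: fixed metal bearing base carrying a plywood disc 290 mm across, disc top 45 mm above the bench; origin on its vertical turning axis at bench height. Four yellow cones 30 mm tall, fixed on the disc (85 mm either side of the axis by 30 mm either side across), carry the drawer front on their tips. Its place and heading differ each time; the base does not move
- platter (a joint): turn angle of the disc about its vertical axis, rad: 0 at the start, wherever the handle then points; grows anticlockwise seen from above; no stop within three turns either way. Light drag (0.1 N m, about 1 N at the handle); stops by itself when let go. Front, points and handle turn with it
- handle_grip (a point): centre of the upright black handle on the disc, 115 mm from the turning axis, at first opposite the middle of a long side of the front: a round grip 25 mm in diameter, 57 mm tall, from 88 to 145 mm above the bench (this point: 120). It spins freely on its own pin, so it can be held firmly and led round in a circle. Its middle is 26 mm higher than the front's top face
- front_center (a point): centre (half-way up) of the dark blue drawer front: 300 mm long (its x), 120 wide (y), 19 thick (z, face up), raised frame 22 mm wide round a panel 6 mm lower; 0.4 to 0.7 kg with its pull. Loose, resting by its weight alone on the four points, underside 75 mm above the bench, within about 12 mm of the turning axis at the start
- pull_grip (a point): middle of the front's brass bar pull, above the front's centre of mass: bar 160 mm long (its x, along the front), 10 x 10 mm in section, its centre 48 mm above the front's underside (123 mm above the bench at the start), 29 mm above the raised frame, 35 mm above the sunk panel; two 9 mm posts, 64 mm either side of the middle. Screwed firmly to the front. z: the front's upward normal
- front: the same dark blue drawer front with its pull, as a whole; origin at the middle of its underside, axes as for front_center
- pull: the pull as a part of the front; origin under the bar's middle on the sunk panel, 13 mm above the front's underside, axes as for front_center
- lamp: low black LED inspection lamp on the far side of the turntable, bar 340 mm wide (its y), 35 mm deep, top 121 mm above the bench, on a foot 100 x 160 mm; loose, 1.4 kg; origin on the bench 10 mm nearer the robot than under the bar's middle; leave alone
- oak_front: bare oak drawer front 300 x 120 x 19 mm without a pull, lying on the bench to the left; origin at the middle of its underside; leave alone
- paint_can: paint can, 100 mm across, 125 mm tall; origin under its centre; stands to the left or right of the turntable, a little beyond it; leave alone
- drill: yellow and black cordless drill standing on its battery, about 200 mm long (its x, chuck to +x) and 215 mm tall; origin under the battery, near its middle; stands to the left or right of the turntable, a little beyond it; leave alone
- sanding_block: cork sanding block, 100 x 66 x 30 mm, near left; origin under its centre; leave alone
- brush: paint brush lying near right; leave alone
- screwdriver: screwdriver lying to the right; leave alone
- spare_point: spare yellow support point, 38 mm across, 30 mm tall, standing on the bench just left of the turntable; origin under its centre; leave alone

How it is judged:
By the outcome, as a careful person would: the job done as asked, in the order asked, and still so for the second after the job is handed in, while the arm keeps its last pose, push and grip.
It also fails if it takes over 72 s, if anything falls off the work surface, if the arm or the gripper's body presses on something with over 40 N, if the wrist force passes 120 N, or if a joint passes its speed limit or range.

## Working session

There is one attempt and no reset: what is moved stays moved. The work goes in short steps, Python scripts to look and compute and a tool call to move; the robot and the scene stay as the last step left them, time stands still between calls to the robot, and variables do not carry over. Pictures are saved under pics/ and viewed, at most 10 in all, crops included, and the job is handed in when it is done.

Besides the shell and the picture viewer there is one more tool, called after "Request:" as a command line: name --argument value ..., lists and objects as JSON in quotes. move_arm: Moves the arm, as the interface text tells. Its arguments: {"type":"object","properties":{"series":{"type":"array","items":{"type":"array","items":{"type":"array","items":{"type":"number"}}}}},"required":["series"]}

```bash
mkdir -p pics; cat > h.py <<'E'
import numpy as np, cv2
from bench import ctrl, camera, calibration, order, outline_of
def cloud(name, d):
    c=calibration(name); K=np.array(c["intrinsics"]); R=cv2.Rodrigues(np.array(c["rvec"],float))[0]; t=np.array(c["tvec"],float).ravel()
    v,u=np.mgrid[0:400,0:640]
    p=np.stack([(u-K[0,2])/K[0,0]*d,(v-K[1,2])/K[1,1]*d,d],-1)
    return (p-t)@R   # world
E
python3 - <<'E'
from h import *
for n in ("top","side"):
    im,d=camera(n); cv2.imwrite(f"pics/{n}0.png",im); P=cloud(n,d); np.save(f"{n}0.npy",P)
    for t in ("handle_grip","front","pull","turntable","lamp","paint_can","drill"):
        for r in outline_of(t,n)[:1]:
            m=r["region"]&(d>0); p=P[m]
            print(n,t,round(r["conf"],2),np.round(r["bbox"]),np.round(np.median(p,0),3),np.round(np.percentile(p,[2],0),3),np.round(np.percentile(p,[98],0),3))
o=ctrl.get_obs(); print(o["time_s"],o["eef_pos"],o["eef_rot"],o["wrist_force"],o["opening"])
E
```

```text
top front 0.56 [316. 200. 115.  96.] [0.539 0.005 0.091] [[ 0.423 -0.117  0.083]] [[0.661 0.131 0.128]]
top pull 0.53 [314. 196.  52.  39.] [0.547 0.009 0.127] [[ 0.491 -0.05   0.085]] [[0.595 0.061 0.131]]
top turntable 0.73 [316. 204.  94.  92.] [0.531 0.005 0.045] [[ 0.407 -0.135  0.04 ]] [[0.678 0.133 0.129]]
top lamp 0.58 [296. 116. 121.  36.] [0.802 0.02  0.115] [[ 0.784 -0.14   0.007]] [[0.831 0.177 0.123]]
top paint_can 0.65 [169. 176.  40.  38.] [0.671 0.396 0.122] [[0.637 0.36  0.013]] [[0.723 0.446 0.129]]
top drill 0.67 [448. 112.  59.  87.] [ 0.703 -0.386  0.19 ] [[ 0.643 -0.439  0.011]] [[ 0.812 -0.349  0.214]]
side handle_grip 0.44 [353. 214.   6.  23.] [0.46  0.081 0.121] [[0.448 0.073 0.09 ]] [[0.471 0.086 0.145]]
side front 0.92 [319. 210. 108.  55.] [0.556 0.033 0.09 ] [[ 0.419 -0.12   0.047]] [[0.674 0.144 0.128]]
side pull 0.49 [320. 202.  45.  29.] [0.547 0.009 0.125] [[ 0.493 -0.093  0.091]] [[0.598 0.063 0.13 ]]
side turntable 0.87 [323. 225.  97.  54.] [0.499 0.081 0.045] [[ 0.411 -0.088  0.032]] [[0.665 0.14  0.135]]
side lamp 0.56 [226. 209.  48.  73.] [0.808 0.058 0.104] [[ 0.787 -0.13   0.008]] [[0.845 0.187 0.122]]
side paint_can 0.74 [239. 313.  60.  73.] [0.679 0.442 0.098] [[0.64  0.371 0.004]] [[0.73  0.459 0.127]]
side drill 0.65 [280. 146.  55.  56.] [ 0.713 -0.381  0.145] [[ 0.647 -0.421  0.01 ]] [[ 0.814 -0.348  0.213]]
0.8 [ 0.14160945 -0.55732278  0.2313191 ] [3.44153888e-05 9.92270291e-01 1.24095397e-01 2.04984749e-06] [ 0.69929379  0.17456626 -0.51686292] 1.0029302255092107
```

```bash
python3 - <<'E'
from h import *
im=cv2.imread("pics/top0.png"); 
cv2.imwrite("pics/crop.png",cv2.resize(im[80:280,180:480],None,fx=2.6,fy=2.6,interpolation=cv2.INTER_CUBIC))
P=np.load("top0.npy").reshape(-1,3); S=np.load("side0.npy").reshape(-1,3)
for nm,Q in (("top",P),("side",S)):
    r=np.hypot(Q[:,0]-.543,Q[:,1])
    # disc
    m=(r<.17)&(abs(Q[:,2]-.045)<.006); q=Q[m]
    # boundary points by angle
    a=np.arctan2(q[:,1],q[:,0]-.543); 
    b=np.array([q[(a>=t)&(a<t+.1)][np.argmax(np.hypot(*(q[(a>=t)&(a<t+.1)][:,:2]-[.543,0]).T))] for t in np.arange(-3.1,3.1,.1) if ((a>=t)&(a<t+.1)).sum()>3])
    (c0,c1),rad=[0,0],0
    A=np.c_[2*b[:,:2],np.ones(len(b))]; s=np.linalg.lstsq(A,(b[:,:2]**2).sum(1),rcond=None)[0]
    print(nm,"disc",s[:2],np.sqrt(s[2]+s[0]**2+s[1]**2))
    m=(r<.2)&(Q[:,2]>.115)&(Q[:,2]<.15); q=Q[m]
    h=q[np.hypot(q[:,0]-.46,q[:,1]-.08)<.03]; print("handle",len(h),h.min(0),h.max(0),h.mean(0))
    p=q[np.hypot(q[:,0]-.46,q[:,1]-.08)>.05]; p=p[np.hypot(p[:,0]-.545,p[:,1]-.005)<.1]
    (c,sz,an)=cv2.minAreaRect((p[:,:2]*1000).astype(np.float32)); print("pull",c,sz,an,p.mean(0))
    f=Q[(r<.2)&(abs(Q[:,2]-.09)<.012)]; print("front",cv2.minAreaRect((f[:,:2]*1000).astype(np.float32)),f.mean(0))
E
```

```text
top disc [ 0.54322916 -0.00131728] 0.14377344232535794
handle 77 [0.44491248 0.06245377 0.11502702] [0.4666494  0.08588394 0.14881698] [0.45456545 0.07338234 0.13962561]
pull (543.2432861328125, 6.279121398925781) (159.4226531982422, 10.661520004272461) 46.9891242980957 [0.54194969 0.00545506 0.12694902]
front ((523.2367553710938, 25.357879638671875), (300.20306396484375, 177.84434509277344), 47.44866180419922) [0.54078566 0.0056469  0.09044622]
side disc [ 0.54615886 -0.0017844 ] 0.14458292320820576
handle 105 [0.44831767 0.06129664 0.11541008] [0.47110922 0.08862005 0.14675907] [0.45951869 0.07934016 0.13266649]
pull (545.5934448242188, 5.1751251220703125) (159.1830596923828, 14.7762451171875) 48.03347396850586 [0.54721821 0.00939524 0.1252292 ]
front ((523.5040283203125, 25.37384033203125), (304.80255126953125, 183.67703247070312), 46.95928192138672) [0.55231505 0.02842667 0.09015592]
```

View pics/crop.png

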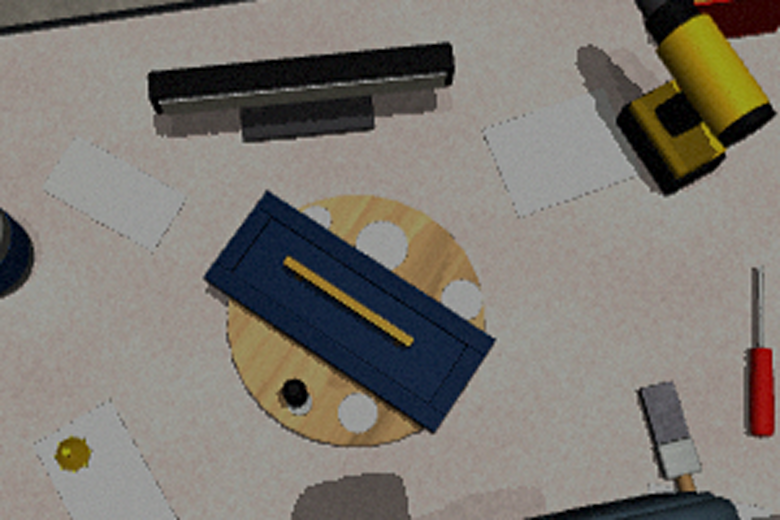

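The crop shows the handle at (295,392), the front and pull running diagonally, and clear space around the handle. Next I fit the handle and work out the approach.

```bash
python3 - <<'E'
from h import *
from scipy.optimize import least_squares
for n in ("top","side"):
    Q=np.load(n+"0.npy").reshape(-1,3)
    q=Q[(np.hypot(Q[:,0]-.46,Q[:,1]-.077)<.022)&(Q[:,2]>.095)&(Q[:,2]<.141)]
    c=least_squares(lambda c:np.hypot(*(q[:,:2]-c).T)-.0125,[.465 if n=="side" else .46,.075],loss="soft_l1",f_scale=.002).x
    t=Q[(np.hypot(Q[:,0]-.46,Q[:,1]-.077)<.022)&(Q[:,2]>.141)]
    print(n,len(q),c,"top face",len(t),t.mean(0), (t.min(0)+t.max(0))/2)
    R=calibration(n); Rm=cv2.Rodrigues(np.array(R["rvec"],float))[0]; print("cam",-Rm.T@np.array(R["tvec"],float).ravel())
o=ctrl.get_obs(); h=np.array([.460,.0775,.20])
from scipy.spatial.transform import Rotation as Ro
w,x,y,z=o["eef_rot"]; print((h-o["eef_pos"])@Ro.from_quat([x,y,z,w]).as_matrix()*1000)
E
```

```text
top 32 [0.45793736 0.0745419 ] top face 51 [0.45697217 0.07392132 0.1439385 ] [0.45595968 0.07379028 0.14491215]
cam [0.29199841 0.02383371 1.18106856]
side 131 [0.45919475 0.07128143] top face 30 [0.45940514 0.07548887 0.14369669] [0.45905941 0.07219548 0.14403707]
cam [0.46024945 1.07564677 0.71689916]
[ 464.92377552 -536.86202212   31.28007652]
```

Request:
move_arm --series '[[[0.7,10,-12,0,0],[0.7,31,-36,0,0],[0.7,56,-65,0,0],[0.7,82,-95,0,0],[0.7,108,-124,0,0],[0.7,133,-154,0,0],[0.7,158,-183,0,0],[0.7,184,-212,0,0],[0.7,210,-242,0,0],[0.7,235,-271,0,0]]]'

```text
time_s: 1.63
eef_pos: [0.3031, -0.235, 0.2315]
eef_rot: [0.0, 0.992, 0.124, 0.0]
wrist_force: [1.0, -0.4, -0.7]
opening: 0.703
grasp_force: 0.0
```

Request:
move_arm --series '[[[0.7,26,-30,0,0],[0.7,52,-60,0,0],[0.7,78,-90,0,0],[0.7,104,-120,0,0],[0.7,130,-150,0,0],[0.7,154,-178,0,0],[0.7,178,-206,0,0],[0.7,200,-231,0,0],[0.7,218,-252,5,0],[0.7,228.5,-264,10,0]]]'

```text
time_s: 2.47
eef_pos: [0.4602, 0.0781, 0.2216]
eef_rot: [-0.0, 0.992, 0.125, 0.001]
wrist_force: [-0.4, -0.1, -0.1]
opening: 0.702
grasp_force: 0.0
```

```bash
python3 - <<'E'
from h import *
im,d=camera("side"); print(ctrl.get_obs()["eef_pos"]); im2,_=camera("top")
a=cv2.resize(im[130:270,260:460],(800,560),interpolation=cv2.INTER_CUBIC)
cv2.imwrite("pics/s1.png",a); print(ctrl.get_obs()["eef_pos"],ctrl.get_obs()["q"])
E
```

```text
[0.4600181  0.07913162 0.22043833]
[0.45912757 0.07745766 0.22057613] [-8.90052679e-02 -5.93407031e-02  1.88269742e+00  5.24127843e-04
  1.31948980e+00  1.22920252e+00]
```

View pics/s1.png

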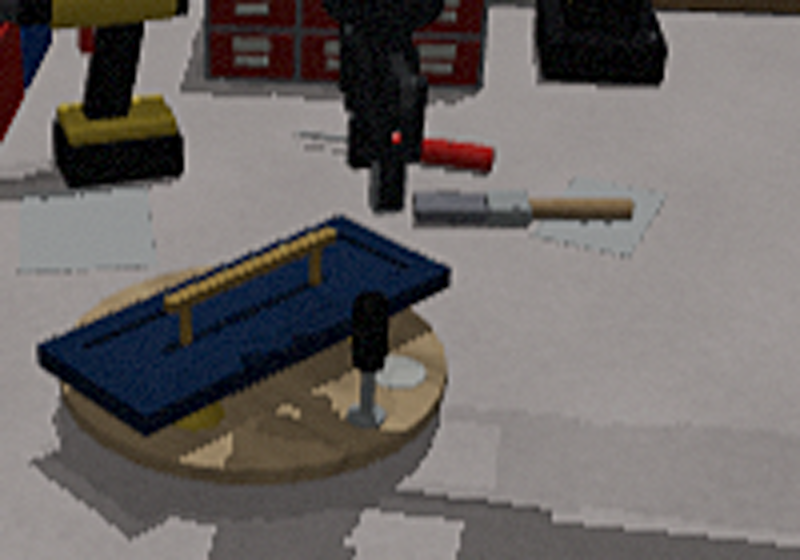

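The fingers (388,190) are in line above the handle (370,330) once the near finger's offset is allowed for. Descend and grip.

Request:
move_arm --series '[[[0.7,0,0,8,0],[0.7,0,0,22,0],[0.7,0,0,38,0],[0.7,0,0,54,0],[0.7,0,0,70,0],[0.7,0,0,86,0],[0.7,0,0,100,0],[0.7,0,0,110,0],[0.7,0,0,115,0],[0.7,0,0,116,0]]]'

```text
time_s: 3.4
eef_pos: [0.4583, 0.0747, 0.1044]
eef_rot: [-0.0, 0.992, 0.124, -0.001]
wrist_force: [-0.1, -1.0, 0.2]
opening: 0.699
grasp_force: 0.0
```

Request:
move_arm --series '[[[0.55,0,0,0,0],[0.5,0,0,0,0],[0.45,0,0,0,0],[0.42,0,0,0,0],[0.4,0,0,0,0],[0.38,0,0,0,0],[0.36,0,0,0,0],[0.34,0,0,0,0],[0.32,0,0,0,0],[0.3,0,0,0,0]]]'

```text
time_s: 4.23
eef_pos: [0.4594, 0.0752, 0.1055]
eef_rot: [0.0, 0.992, 0.124, 0.0]
wrist_force: [-0.0, 0.0, -0.1]
opening: 0.303
grasp_force: 0.0
```

```bash
cat > circ.py <<'E'
import numpy as np, json, sys
def plan(C,H0,a0,n,calls,skip=0,step=1.6,ramp=True):
    X=np.array([.9692,.2462]);Y=np.array([.2462,-.9692])
    N=n*10; s=np.full(N,step)
    if ramp: s[:8]=step*(np.arange(8)+.5)/8; s[-8:]=step*(np.arange(8)[::-1]+.5)/8
    th=np.radians(np.cumsum(s)); print("total",np.degrees(th[-1]))
    r=np.hypot(*(H0-C)); a=np.arctan2(*(H0-C)[::-1])
    p=np.c_[C[0]+r*np.cos(a+th),C[1]+r*np.sin(a+th)]-H0
    t=np.round(np.c_[p@X,p@Y]*2000)/2  # half-mm, mm
    for k in range(skip,min(calls,n)):
        b=t[k*10-1] if k else np.zeros(2)
        print(k,json.dumps([[0.2,*(q-b),0,0] for q in t[k*10:k*10+10].tolist() for q in [np.array(q)]]).replace(".0,",",").replace(" ",""))
    
E
python3 -c "
from circ import *
plan(np.array([.5447,-.0015]),np.array([.4591,.0753]),0,24,24)"
```

```text
total 371.2000000000009
0 [[0.2,-0,0,0,0],[0.2,-0.5,0.5,0,0],[0.2,-1.5,1,0,0],[0.2,-2.5,2,0,0],[0.2,-4,3,0,0],[0.2,-6,4,0,0],[0.2,-8,6,0,0],[0.2,-10,7.5,0,0],[0.2,-12.5,10,0,0],[0.2,-15,12,0,0]]
1 [[0.2,-2.5,2.5,0,0],[0.2,-4.5,4.5,0,0],[0.2,-6.5,7,0,0],[0.2,-9,9.5,0,0],[0.2,-11,12,0,0],[0.2,-13,14.5,0,0],[0.2,-14.5,17,0,0],[0.2,-16.5,19.5,0,0],[0.2,-18.5,22.5,0,0],[0.2,-20,25,0,0]]
2 [[0.2,-1.5,3,0,0],[0.2,-3,5.5,0,0],[0.2,-4.5,8.5,0,0],[0.2,-6,11.5,0,0],[0.2,-7,14.5,0,0],[0.2,-8.5,17.5,0,0],[0.2,-9.5,20.5,0,0],[0.2,-10.5,23.5,0,0],[0.2,-11.5,26.5,0,0],[0.2,-12.5,29.5,0,0]]
3 [[0.2,-0.5,3,0,0],[0.2,-1,6.5,0,0],[0.2,-2,9.5,0,0],[0.2,-2.5,12.5,0,0],[0.2,-2.5,16,0,0],[0.2,-3,19,0,0],[0.2,-3,22.5,0,0],[0.2,-3.5,25.5,0,0],[0.2,-3.5,28.5,0,0],[0.2,-3.5,32,0,0]]
4 [[0.2,0,3,0,0],[0.2,0.5,6.5,0,0],[0.2,0.5,9.5,0,0],[0.2,1,12.5,0,0],[0.2,1.5,16,0,0],[0.2,2,19,0,0],[0.2,3,22,0,0],[0.2,3.5,25.5,0,0],[0.2,4.5,28.5,0,0],[0.2,5.5,31.5,0,0]]
5 [[0.2,1,3,0,0],[0.2,2,6,0,0],[0.2,3,9,0,0],[0.2,4.5,12,0,0],[0.2,5.5,15,0,0],[0.2,7,18,0,0],[0.2,8.5,20.5,0,0],[0.2,10,23.5,0,0],[0.2,12,26,0,0],[0.2,13.5,29
[... 2649 characters left out ...]
.2,-9.5,-2,0,0],[0.2,-12.5,-2.5,0,0],[0.2,-16,-2.5,0,0],[0.2,-19,-3,0,0],[0.2,-22,-3,0,0],[0.2,-25.5,-3,0,0],[0.2,-28.5,-3,0,0],[0.2,-32,-3,0,0]]
21 [[0.2,-3,0.5,0,0],[0.2,-6.5,1,0,0],[0.2,-9.5,1,0,0],[0.2,-12.5,1.5,0,0],[0.2,-16,2.5,0,0],[0.2,-19,3,0,0],[0.2,-22,3.5,0,0],[0.2,-25,4.5,0,0],[0.2,-28,5.5,0,0],[0.2,-31,6.5,0,0]]
22 [[0.2,-3,1,0,0],[0.2,-6,2.5,0,0],[0.2,-9,3.5,0,0],[0.2,-12,5,0,0],[0.2,-15,6.5,0,0],[0.2,-18,8,0,0],[0.2,-20.5,9.5,0,0],[0.2,-23.5,11,0,0],[0.2,-26,13,0,0],[0.2,-28.5,15,0,0]]
23 [[0.2,-2.5,1.5,0,0],[0.2,-5.5,3.5,0,0],[0.2,-7.5,5.5,0,0],[0.2,-9.5,7.5,0,0],[0.2,-11,9,0,0],[0.2,-12.5,10,0,0],[0.2,-13.5,11,0,0],[0.2,-14.5,11.5,0,0],[0.2,-14.5,12,0,0],[0.2,-15,12.5,0,0]]
```

Request:
move_arm --series '[[[0.2,0,0,0,0],[0.2,0,0,0,0],[0.2,0,0,0,0],[0.2,0,0,0,0],[0.2,0,0,0,0],[0.2,0,0,0,0],[0.2,0,0,0,0],[0.2,0,0,0,0],[0.2,0,0,0,0],[0.2,0,0,0,0]]]'

```text
time_s: 5.07
eef_pos: [0.4596, 0.0752, 0.1057]
eef_rot: [0.0, 0.992, 0.124, 0.001]
wrist_force: [1.7, -2.1, 5.6]
opening: 0.276
grasp_force: 58.7
```

Request:
move_arm --series '[[[0.2,0,0,0,0],[0.2,-0.5,0.5,0,0],[0.2,-1.5,1,0,0],[0.2,-2.5,2,0,0],[0.2,-4,3,0,0],[0.2,-6,4,0,0],[0.2,-8,6,0,0],[0.2,-10,7.5,0,0],[0.2,-12.5,10,0,0],[0.2,-15,12,0,0]]]'

```text
time_s: 5.9
eef_pos: [0.4476, 0.0601, 0.1057]
eef_rot: [-0.0, 0.992, 0.124, 0.0]
wrist_force: [1.7, -0.0, 6.8]
opening: 0.278
grasp_force: 58.8
```

Request:
move_arm --series '[[[0.2,-2.5,2.5,0,0],[0.2,-4.5,4.5,0,0],[0.2,-6.5,7,0,0],[0.2,-9,9.5,0,0],[0.2,-11,12,0,0],[0.2,-13,14.5,0,0],[0.2,-14.5,17,0,0],[0.2,-16.5,19.5,0,0],[0.2,-18.5,22.5,0,0],[0.2,-20,25,0,0]]]'

```text
time_s: 6.73
eef_pos: [0.4338, 0.0311, 0.1056]
eef_rot: [-0.0, 0.992, 0.124, -0.0]
wrist_force: [-2.1, 0.9, 11.2]
opening: 0.28
grasp_force: 59.0
```

Request:
move_arm --series '[[[0.2,-1.5,3,0,0],[0.2,-3,5.5,0,0],[0.2,-4.5,8.5,0,0],[0.2,-6,11.5,0,0],[0.2,-7,14.5,0,0],[0.2,-8.5,17.5,0,0],[0.2,-9.5,20.5,0,0],[0.2,-10.5,23.5,0,0],[0.2,-11.5,26.5,0,0],[0.2,-12.5,29.5,0,0]]]'

```text
time_s: 7.57
eef_pos: [0.4286, -0.0005, 0.1056]
eef_rot: [-0.001, 0.992, 0.124, -0.001]
wrist_force: [-3.7, 0.8, 12.2]
opening: 0.278
grasp_force: 59.3
```

Request:
move_arm --series '[[[0.2,-0.5,3,0,0],[0.2,-1,6.5,0,0],[0.2,-2,9.5,0,0],[0.2,-2.5,12.5,0,0],[0.2,-2.5,16,0,0],[0.2,-3,19,0,0],[0.2,-3,22.5,0,0],[0.2,-3.5,25.5,0,0],[0.2,-3.5,28.5,0,0],[0.2,-3.5,32,0,0]]]'

```text
time_s: 8.4
eef_pos: [0.4324, -0.0326, 0.1056]
eef_rot: [-0.0, 0.992, 0.124, -0.002]
wrist_force: [-8.3, -0.8, 14.7]
opening: 0.28
grasp_force: 59.7
```

Request:
move_arm --series '[[[0.2,0,3,0,0],[0.2,0.5,6.5,0,0],[0.2,0.5,9.5,0,0],[0.2,1,12.5,0,0],[0.2,1.5,16,0,0],[0.2,2,19,0,0],[0.2,3,22,0,0],[0.2,3.5,25.5,0,0],[0.2,4.5,28.5,0,0],[0.2,5.5,31.5,0,0]]]'

```text
time_s: 9.23
eef_pos: [0.4451, -0.0626, 0.1056]
eef_rot: [0.0, 0.992, 0.124, -0.002]
wrist_force: [-10.2, -4.3, 16.0]
opening: 0.276
grasp_force: 59.7
```

Request:
move_arm --series '[[[0.2,1,3,0,0],[0.2,2,6,0,0],[0.2,3,9,0,0],[0.2,4.5,12,0,0],[0.2,5.5,15,0,0],[0.2,7,18,0,0],[0.2,8.5,20.5,0,0],[0.2,10,23.5,0,0],[0.2,12,26,0,0],[0.2,13.5,29,0,0]]]'

```text
time_s: 10.07
eef_pos: [0.4658, -0.0881, 0.1057]
eef_rot: [0.001, 0.992, 0.124, -0.002]
wrist_force: [-7.5, -7.3, 11.5]
opening: 0.275
grasp_force: 59.6
```

Request:
move_arm --series '[[[0.2,2,2.5,0,0],[0.2,4,5,0,0],[0.2,5.5,7.5,0,0],[0.2,8,10,0,0],[0.2,10,12.5,0,0],[0.2,12,15,0,0],[0.2,14,17.5,0,0],[0.2,16.5,19.5,0,0],[0.2,19,22,0,0],[0.2,21.5,24,0,0]]]'

```text
time_s: 10.9
eef_pos: [0.4931, -0.1067, 0.1057]
eef_rot: [0.001, 0.992, 0.124, -0.001]
wrist_force: [-5.7, -8.9, 8.4]
opening: 0.276
grasp_force: 59.5
```

Forces are small, so I continue.

Request:
move_arm --series '[[[0.2,2.5,2,0,0],[0.2,5,4,0,0],[0.2,7.5,6,0,0],[0.2,10,7.5,0,0],[0.2,12.5,9.5,0,0],[0.2,15.5,11,0,0],[0.2,18,12.5,0,0],[0.2,21,14.5,0,0],[0.2,24,15.5,0,0],[0.2,27,17,0,0]]]'

```text
time_s: 11.73
eef_pos: [0.524, -0.1166, 0.1057]
eef_rot: [0.002, 0.992, 0.124, -0.001]
wrist_force: [-3.0, -8.9, 6.5]
opening: 0.274
grasp_force: 59.3
```

Request:
move_arm --series '[[[0.2,2.5,1.5,0,0],[0.2,5.5,2.5,0,0],[0.2,8.5,3.5,0,0],[0.2,11.5,5,0,0],[0.2,15,5.5,0,0],[0.2,18,6.5,0,0],[0.2,21,7.5,0,0],[0.2,24,8,0,0],[0.2,27.5,8.5,0,0],[0.2,30.5,9,0,0]]]'

```text
time_s: 12.57
eef_pos: [0.5564, -0.1176, 0.1057]
eef_rot: [0.001, 0.992, 0.124, 0.0]
wrist_force: [-0.2, -8.3, 4.8]
opening: 0.28
grasp_force: 59.1
```

Request:
move_arm --series '[[[0.2,3,0.5,0,0],[0.2,6.5,1,0,0],[0.2,9.5,1.5,0,0],[0.2,12.5,1.5,0,0],[0.2,16,1.5,0,0],[0.2,19,1.5,0,0],[0.2,22.5,1.5,0,0],[0.2,25.5,1,0,0],[0.2,29,1,0,0],[0.2,32,0.5,0,0]]]'

```text
time_s: 13.4
eef_pos: [0.5877, -0.1096, 0.1057]
eef_rot: [0.001, 0.992, 0.124, 0.0]
wrist_force: [1.2, -5.6, 4.4]
opening: 0.275
grasp_force: 59.0
```

Request:
move_arm --series '[[[0.2,3,-0.5,0,0],[0.2,6.5,-1,0,0],[0.2,9.5,-1.5,0,0],[0.2,12.5,-2.5,0,0],[0.2,15.5,-3,0,0],[0.2,19,-4,0,0],[0.2,22,-5,0,0],[0.2,25,-6,0,0],[0.2,28,-7.5,0,0],[0.2,31,-8.5,0,0]]]'

```text
time_s: 14.23
eef_pos: [0.6157, -0.0929, 0.1057]
eef_rot: [0.0, 0.992, 0.124, 0.0]
wrist_force: [1.2, -3.1, 5.9]
opening: 0.279
grasp_force: 59.0
```

Request:
move_arm --series '[[[0.2,2.5,-1.5,0,0],[0.2,5.5,-2.5,0,0],[0.2,8.5,-4,0,0],[0.2,11.5,-5.5,0,0],[0.2,14,-7.5,0,0],[0.2,17,-9,0,0],[0.2,19.5,-11,0,0],[0.2,22,-12.5,0,0],[0.2,24.5,-14.5,0,0],[0.2,27,-16.5,0,0]]]'

```text
time_s: 15.07
eef_pos: [0.6376, -0.0696, 0.1057]
eef_rot: [0.0, 0.992, 0.124, 0.0]
wrist_force: [0.6, -1.0, 7.0]
opening: 0.275
grasp_force: 59.0
```

Request:
move_arm --series '[[[0.2,2.5,-2.5,0,0],[0.2,5,-4.5,0,0],[0.2,7.5,-6.5,0,0],[0.2,9.5,-9,0,0],[0.2,12,-11,0,0],[0.2,14,-13.5,0,0],[0.2,16,-16,0,0],[0.2,18,-18.5,0,0],[0.2,20,-21,0,0],[0.2,22,-24,0,0]]]'

```text
time_s: 15.9
eef_pos: [0.6524, -0.0406, 0.1057]
eef_rot: [-0.0, 0.992, 0.124, -0.0]
wrist_force: [-2.2, -0.6, 9.3]
opening: 0.279
grasp_force: 59.1
```

Request:
move_arm --series '[[[0.2,1.5,-2.5,0,0],[0.2,3.5,-5,0,0],[0.2,5,-8,0,0],[0.2,6.5,-10.5,0,0],[0.2,8,-13.5,0,0],[0.2,9.5,-16.5,0,0],[0.2,10.5,-19.5,0,0],[0.2,12,-22.5,0,0],[0.2,13,-25.5,0,0],[0.2,14,-28.5,0,0]]]'

```text
time_s: 16.73
eef_pos: [0.6584, -0.0094, 0.1057]
eef_rot: [-0.0, 0.992, 0.124, -0.001]
wrist_force: [-4.1, -0.2, 9.3]
opening: 0.278
grasp_force: 59.1
```

Request:
move_arm --series '[[[0.2,1,-3,0,0],[0.2,2,-6,0,0],[0.2,3,-9,0,0],[0.2,3.5,-12.5,0,0],[0.2,4,-15.5,0,0],[0.2,4.5,-18.5,0,0],[0.2,5,-22,0,0],[0.2,5.5,-25,0,0],[0.2,6,-28,0,0],[0.2,6,-31.5,0,0]]]'

```text
time_s: 17.57
eef_pos: [0.6557, 0.0221, 0.1057]
eef_rot: [-0.0, 0.992, 0.124, -0.002]
wrist_force: [-5.8, -2.1, 11.6]
opening: 0.279
grasp_force: 59.3
```

Request:
move_arm --series '[[[0.2,0,-3,0,0],[0.2,0,-6.5,0,0],[0.2,0,-9.5,0,0],[0.2,0,-12.5,0,0],[0.2,-0.5,-16,0,0],[0.2,-1,-19,0,0],[0.2,-1.5,-22.5,0,0],[0.2,-2,-25.5,0,0],[0.2,-2.5,-28.5,0,0],[0.2,-3,-31.5,0,0]]]'

```text
time_s: 18.4
eef_pos: [0.6448, 0.0513, 0.1057]
eef_rot: [0.0, 0.992, 0.124, -0.002]
wrist_force: [-7.6, -5.5, 13.2]
opening: 0.277
grasp_force: 59.4
```

Request:
move_arm --series '[[[0.2,-1,-3.5,0,0],[0.2,-2,-6.5,0,0],[0.2,-2.5,-9.5,0,0],[0.2,-4,-12.5,0,0],[0.2,-5,-15.5,0,0],[0.2,-6,-18.5,0,0],[0.2,-7.5,-21.5,0,0],[0.2,-9,-24.5,0,0],[0.2,-10.5,-27,0,0],[0.2,-12,-30,0,0]]]'

```text
time_s: 19.23
eef_pos: [0.6262, 0.0767, 0.1057]
eef_rot: [0.001, 0.992, 0.124, -0.002]
wrist_force: [-5.9, -6.8, 11.9]
opening: 0.278
grasp_force: 59.4
```

Request:
move_arm --series '[[[0.2,-1.5,-3,0,0],[0.2,-3,-5.5,0,0],[0.2,-5,-8,0,0],[0.2,-6.5,-11,0,0],[0.2,-8.5,-13.5,0,0],[0.2,-10.5,-16,0,0],[0.2,-12.5,-18.5,0,0],[0.2,-15,-21,0,0],[0.2,-17,-23,0,0],[0.2,-19.5,-25.5,0,0]]]'

```text
time_s: 20.07
eef_pos: [0.6014, 0.0961, 0.1057]
eef_rot: [0.001, 0.992, 0.124, -0.001]
wrist_force: [-4.3, -9.0, 10.2]
opening: 0.282
grasp_force: 59.4
```

Request:
move_arm --series '[[[0.2,-2,-2,0,0],[0.2,-4.5,-4.5,0,0],[0.2,-7,-6.5,0,0],[0.2,-9.5,-8.5,0,0],[0.2,-12,-10.5,0,0],[0.2,-14.5,-12,0,0],[0.2,-17,-14,0,0],[0.2,-20,-16,0,0],[0.2,-22.5,-17.5,0,0],[0.2,-25.5,-19,0,0]]]'

```text
time_s: 20.9
eef_pos: [0.5726, 0.108, 0.1057]
eef_rot: [0.002, 0.992, 0.124, -0.001]
wrist_force: [-1.4, -10.0, 8.9]
opening: 0.274
grasp_force: 59.4
```

Request:
move_arm --series '[[[0.2,-3,-1.5,0,0],[0.2,-5.5,-3,0,0],[0.2,-8.5,-4.5,0,0],[0.2,-11.5,-5.5,0,0],[0.2,-14.5,-6.5,0,0],[0.2,-17.5,-8,0,0],[0.2,-20.5,-9,0,0],[0.2,-23.5,-9.5,0,0],[0.2,-27,-10.5,0,0],[0.2,-30,-11,0,0]]]'

```text
time_s: 21.73
eef_pos: [0.5413, 0.1117, 0.1057]
eef_rot: [0.001, 0.992, 0.124, -0.0]
wrist_force: [1.1, -7.9, 6.6]
opening: 0.277
grasp_force: 59.3
```

Request:
move_arm --series '[[[0.2,-3,-1,0,0],[0.2,-6.5,-1.5,0,0],[0.2,-9.5,-2,0,0],[0.2,-12.5,-2.5,0,0],[0.2,-16,-2.5,0,0],[0.2,-19,-3,0,0],[0.2,-22,-3,0,0],[0.2,-25.5,-3,0,0],[0.2,-28.5,-3,0,0],[0.2,-32,-3,0,0]]]'

```text
time_s: 22.57
eef_pos: [0.5103, 0.1068, 0.1057]
eef_rot: [0.001, 0.992, 0.124, 0.001]
wrist_force: [3.1, -7.7, 5.2]
opening: 0.275
grasp_force: 59.2
```

Request:
move_arm --series '[[[0.2,-3,0.5,0,0],[0.2,-6.5,1,0,0],[0.2,-9.5,1,0,0],[0.2,-12.5,1.5,0,0],[0.2,-16,2.5,0,0],[0.2,-19,3,0,0],[0.2,-22,3.5,0,0],[0.2,-25,4.5,0,0],[0.2,-28,5.5,0,0],[0.2,-31,6.5,0,0]]]'

```text
time_s: 23.4
eef_pos: [0.4818, 0.0937, 0.1057]
eef_rot: [0.001, 0.992, 0.124, 0.001]
wrist_force: [2.6, -3.4, 4.3]
opening: 0.281
grasp_force: 59.0
```

Request:
move_arm --series '[[[0.2,-3,1,0,0],[0.2,-6,2.5,0,0],[0.2,-9,3.5,0,0],[0.2,-12,5,0,0],[0.2,-15,6.5,0,0],[0.2,-18,8,0,0],[0.2,-20.5,9.5,0,0],[0.2,-23.5,11,0,0],[0.2,-26,13,0,0],[0.2,-28.5,15,0,0]]]'

```text
time_s: 24.23
eef_pos: [0.4574, 0.0729, 0.1057]
eef_rot: [-0.0, 0.992, 0.124, 0.0]
wrist_force: [1.8, -0.8, 7.7]
opening: 0.278
grasp_force: 59.1
```

Request:
move_arm --series '[[[0.2,-2.5,1.5,0,0],[0.2,-5.5,3.5,0,0],[0.2,-7.5,5.5,0,0],[0.2,-9.5,7.5,0,0],[0.2,-11,9,0,0],[0.2,-12.5,10,0,0],[0.2,-13.5,11,0,0],[0.2,-14.5,11.5,0,0],[0.2,-14.5,12,0,0],[0.2,-15,12.5,0,0]]]'

```text
time_s: 25.07
eef_pos: [0.4458, 0.0574, 0.1056]
eef_rot: [-0.0, 0.992, 0.124, 0.0]
wrist_force: [1.4, -0.7, 9.3]
opening: 0.276
grasp_force: 59.1
```

Request:
move_arm --series '[[[0.3,0,0,0,0],[0.33,0,0,0,0],[0.38,0,0,0,0],[0.45,0,0,0,0],[0.55,0,0,0,0],[0.65,0,0,0,0],[0.65,0,0,-3,0],[0.65,0,0,-10,0],[0.65,0,0,-22,0],[0.65,0,0,-36,0]]]'

```text
time_s: 25.9
eef_pos: [0.4452, 0.057, 0.1417]
eef_rot: [-0.0, 0.992, 0.124, -0.001]
wrist_force: [-0.4, 0.2, -0.3]
opening: 0.651
grasp_force: 0.0
```

Request:
move_arm --series '[[[0.65,0,0,-16,0],[0.65,0,0,-32,0],[0.65,0,0,-48,0],[0.65,0,0,-64,0],[0.65,-20,0,-74,0],[0.65,-45,0,-80,0],[0.65,-70,0,-84,0],[0.65,-90,0,-84,0],[0.65,-100,0,-84,0],[0.65,-100,0,-84,0]]]'

```text
time_s: 26.73
eef_pos: [0.3476, 0.0322, 0.2259]
eef_rot: [0.0, 0.992, 0.124, 0.001]
wrist_force: [0.4, -0.5, -0.5]
opening: 0.651
grasp_force: 0.0
```

```bash
cat > meas.py <<'E'
from h import *
out=[]
for n in ("top","side"):
    im,d=camera(n); P=cloud(n,d)
    hsv=cv2.cvtColor(im,cv2.COLOR_BGR2HSV)
    r=np.hypot(P[...,0]-.544,P[...,1])
    m=(d>0)&(r<.12)&(P[...,2]>.115)&(P[...,2]<.135)&(hsv[...,0]>10)&(hsv[...,0]<35)&(hsv[...,1]>80)
    p=P[m]; q=(p[:,:2]*1000).astype(np.float32)
    vx,vy,x0,y0=cv2.fitLine(q,cv2.DIST_HUBER,0,.01,.01).ravel()
    s=(q-[x0,y0])@[vx,vy]; mid=(s.min()+s.max())/2
    print(n,len(p),"rect",cv2.minAreaRect(q),"ang",np.degrees(np.arctan2(vy,vx)),"len",np.ptp(s),"mid",x0+mid*vx,y0+mid*vy,"z",p[:,2].mean(),np.percentile(p[:,2],95))
    f=P[(r<.2)&(abs(P[...,2]-.09)<.012)&(hsv[...,0]>95)&(hsv[...,0]<130)]; print(" front",cv2.minAreaRect((f[:,:2]*1000).astype(np.float32)),np.percentile(f[:,2],[5,50,95]))
    cv2.imwrite(f"pics/m_{n}.png",im)
a=cv2.imread("pics/m_top.png")[110:260,210:430]; b=cv2.imread("pics/m_side.png")[130:280,220:440]
cv2.imwrite("pics/m.png",cv2.resize(np.hstack([a,b]),None,fx=1.8,fy=1.8,interpolation=cv2.INTER_CUBIC))
o=ctrl.get_obs(); print(o["time_s"],o["eef_pos"],o["eef_rot"],o["q"])
E
python3 meas.py
```

```text
top 224 rect ((542.1939697265625, 6.17041015625), (158.27902221679688, 10.83706283569336), 56.68354034423828) ang 56.571815 len 158.27866 mid 541.97363 6.31482 z 0.12742105629099618 0.13101415799330673
 front ((542.6207885742188, 6.7135162353515625), (300.6217346191406, 120.57557678222656), 56.62961959838867) [0.08494679 0.09045065 0.09592757]
side 188 rect ((538.038330078125, 25.504051208496094), (131.46286010742188, 141.86053466796875), 20.18014907836914) ang 56.492416 len 160.43054 mid 542.728 7.69391 z 0.12547388780158975 0.12994586791457247
 front ((521.7054443359375, 21.55682373046875), (302.09600830078125, 172.80062866210938), 56.26767349243164) [0.0824079  0.08984685 0.09569222]
26.8333 [0.34934449 0.03224993 0.22606329] [3.03017661e-04 9.92312030e-01 1.23756337e-01 1.05501177e-03] [-2.50574368e-01 -3.76870882e-01  2.12696565e+00  2.11631338e-04
  1.38931245e+00  1.07203497e+00]
```

View pics/m.png

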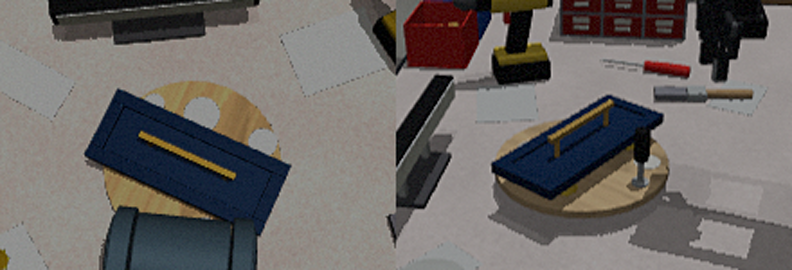

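The top view shows the pull from about (140,135) to (235,178), unobstructed. Both cameras agree on it at (542,7) mm, 56.6°, and the front hasn't shifted on its points. Go over it.

Request:
move_arm --series '[[[0.5,6,2,0,-0.05],[0.5,22,9,0,-0.13],[0.5,46,18,0,-0.22],[0.5,72,29,0,-0.32],[0.5,98,39,0,-0.42],[0.5,124,49.5,0,-0.52],[0.5,148,59,0,-0.61],[0.5,168,67,0,-0.69],[0.5,179,71.5,0,-0.735],[0.5,181,72.5,0,-0.739]]]'

```text
time_s: 27.67
eef_pos: [0.5445, 0.0065, 0.2245]
eef_rot: [-0.0, 0.88, 0.475, 0.0]
wrist_force: [0.1, -0.4, -0.6]
opening: 0.495
grasp_force: 0.0
```

Request:
move_arm --series '[[[0.5,0,0,6,0],[0.5,0,0,18,0],[0.5,0,0,30,0],[0.5,0,0,42,0],[0.5,0,0,52,0],[0.5,0,0,60,0],[0.5,0,0,64,0],[0.5,0,0,65,0],[0.5,0,0,65,0],[0.5,0,0,65,0]]]'

```text
time_s: 28.5
eef_pos: [0.5425, 0.0066, 0.1608]
eef_rot: [0.0, 0.881, 0.474, 0.0]
wrist_force: [-0.2, -0.2, -0.3]
opening: 0.499
grasp_force: 0.0
```

```bash
python3 - <<'E'
from h import *
from scipy.spatial.transform import Rotation as Ro
im,d=camera("side"); o=ctrl.get_obs()
w,x,y,z=o["eef_rot"]; R=Ro.from_quat([x,y,z,w]).as_matrix(); print(o["eef_pos"],R.round(4).tolist())
c=calibration("side"); K=np.array(c["intrinsics"])
# overlay: expected TCP, pull bar ends
A=np.array([np.cos(np.radians(56.6)),np.sin(np.radians(56.6)),0]); p=np.array([.5424,.0069,.128])
pts=np.array([o["eef_pos"],p-.08*A,p+.08*A]); uv=cv2.projectPoints(pts,np.array(c["rvec"],float),np.array(c["tvec"],float),K,None)[0][:,0]
print(uv)
cv2.imwrite("pics/s2.png",cv2.resize(im[140:250,240:400],(800,550),interpolation=cv2.INTER_CUBIC))
E
```

```text
[0.54259229 0.00653006 0.16099874] [[0.5506, 0.8348, 0.0013], [0.8348, -0.5506, -0.0003], [0.0005, 0.0013, -1.0]]
[[323.72391178 185.22449975]
 [340.13469717 185.47402705]
 [305.72203724 206.48572168]]
```

View pics/s2.png

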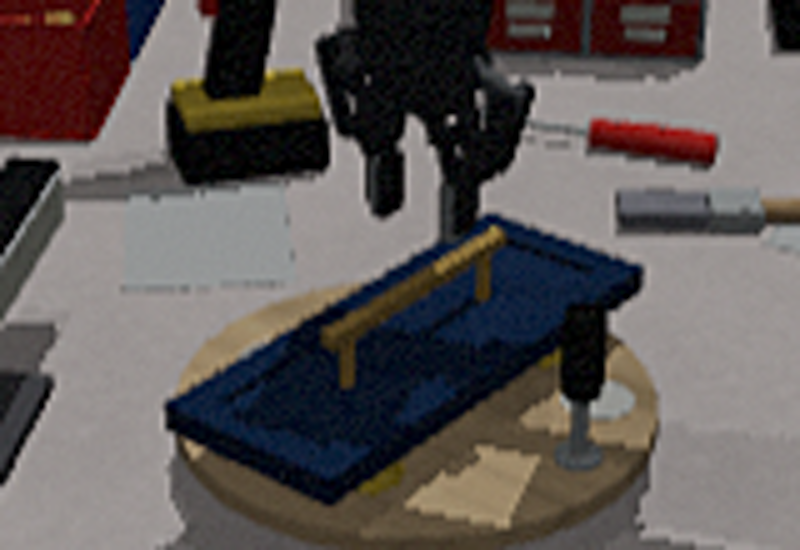

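Finger tips at (385,210) and (458,235) are centred over the bar, and their midpoint matches the TCP projection. Descend and close slowly.

Request:
move_arm --series '[[[0.5,0,0,4,0],[0.5,0,0,12,0],[0.5,0,0,20,0],[0.5,0,0,28,0],[0.5,0,0,36,0],[0.5,0,0,44,0],[0.5,0,0,51,0],[0.5,0,0,54,0],[0.5,0,0,55,0],[0.5,0,0,55,0]]]'

```text
time_s: 29.38
eef_pos: [0.542, 0.0067, 0.105]
eef_rot: [-0.0, 0.88, 0.474, -0.0]
wrist_force: [-0.2, 1.0, 0.3]
opening: 0.502
grasp_force: 0.0
```

Request:
move_arm --series '[[[0.4,0,0,0,0],[0.35,0,0,0,0],[0.3,0,0,0,0],[0.27,0,0,0,0],[0.24,0,0,0,0],[0.22,0,0,0,0],[0.2,0,0,0,0],[0.18,0,0,0,0],[0.17,0,0,0,0],[0.17,0,0,0,0]]]'

```text
time_s: 30.22
eef_pos: [0.5424, 0.0064, 0.1054]
eef_rot: [0.0, 0.88, 0.474, 0.0]
wrist_force: [1.5, -1.0, -0.4]
opening: 0.175
grasp_force: 0.9
```

Request:
move_arm --series '[[[0.16,0,0,0,0],[0.155,0,0,0,0],[0.15,0,0,0,0],[0.145,0,0,0,0],[0.14,0,0,0,0],[0.135,0,0,0,0],[0.13,0,0,0,0],[0.13,0,0,0,0],[0.13,0,0,0,0],[0.13,0,0,0,0]]]'

```text
time_s: 31.05
eef_pos: [0.5426, 0.0065, 0.1057]
eef_rot: [0.0, 0.88, 0.474, 0.0]
wrist_force: [4.3, -2.9, 3.9]
opening: 0.134
grasp_force: 2.6
```

Request:
move_arm --series '[[[0.12,0,0,0,0],[0.11,0,0,0,0],[0.1,0,0,0,0],[0.09,0,0,0,0],[0.08,0,0,0,0],[0.05,0,0,0,0],[0.03,0,0,0,0],[0,0,0,0,0],[0,0,0,0,0],[0,0,0,0,0]]]'

```text
time_s: 31.88
eef_pos: [0.5424, 0.0066, 0.1056]
eef_rot: [0.0, 0.88, 0.474, 0.0]
wrist_force: [3.4, -2.7, 5.0]
opening: 0.099
grasp_force: 59.2
```

Request:
move_arm --series '[[[0,0,0,-0.5,0],[0,0,0,-1.5,0],[0,0,0,-3,0],[0,0,0,-5,0],[0,0,0,-7.5,0],[0,0,0,-10.5,0],[0,0,0,-14,0],[0,0,0,-17.5,0],[0,0,0,-21,0],[0,0,0,-25,0]]]'

```text
time_s: 32.72
eef_pos: [0.542, 0.0067, 0.1307]
eef_rot: [-0.0, 0.88, 0.474, -0.0]
wrist_force: [-0.3, 0.1, -5.6]
opening: 0.103
grasp_force: 58.4
```

Request:
move_arm --series '[[[0,0,0,-4,0],[0,0,0,-8,0],[0,0,0,-12,0],[0,0,0,-16,0],[0,0,0,-20,0],[0,0,0,-24,0],[0,0,0,-28,0],[0,0,0,-32,0],[0,0,0,-36,0],[0,0,0,-40,0]]]'

```text
time_s: 33.55
eef_pos: [0.5421, 0.0067, 0.1707]
eef_rot: [0.0, 0.88, 0.474, 0.0]
wrist_force: [-0.9, -0.6, -4.5]
opening: 0.102
grasp_force: 58.4
```

Request:
move_arm --series '[[[0,0,0,-4,0],[0,0,0,-8,0],[0,0,0,-12,0],[0,0,0,-16,0],[0,0,0,-20,0],[0,0,0,-24,0],[0,0,0,-28,0],[0,0,0,-31.5,0],[0,0,0,-34,0],[0,0,0,-35,0]]]'

```text
time_s: 34.38
eef_pos: [0.5423, 0.0066, 0.2059]
eef_rot: [0.0, 0.88, 0.474, 0.0]
wrist_force: [0.2, -0.6, -5.2]
opening: 0.099
grasp_force: 58.4
```

Request:
move_arm --series '[[[0,0,0,0,0],[0,0,0,0,0],[0,0,0,0,0],[0,0,0,0,0],[0,0,0,0,0],[0,0,0,0,0],[0,0,0,0,0],[0,0,0,0,0],[0,0,0,0,0],[0,0,0,0,0]]]'

```text
time_s: 35.22
eef_pos: [0.5421, 0.0066, 0.2053]
eef_rot: [0.0, 0.88, 0.474, 0.0]
wrist_force: [0.1, -0.5, -4.5]
opening: 0.1
grasp_force: 58.4
```

```bash
python3 - <<'E'
from h import *
for n in ("top","side"):
    im,d=camera(n); P=cloud(n,d); hsv=cv2.cvtColor(im,cv2.COLOR_BGR2HSV)
    m=(d>0)&(np.hypot(P[...,0]-.542,P[...,1])<.2)&(P[...,2]>.165)&(P[...,2]<.215)&(hsv[...,0]>95)&(hsv[...,0]<130)&(hsv[...,1]>90)
    p=P[m]; c=np.median(p,0); k=np.ones(len(p),bool)
    for _ in range(5):
        s=np.linalg.lstsq(np.c_[p[k,:2]-c[:2],np.ones(k.sum())],p[k,2],rcond=None)[0]
        e=p[:,2]-np.c_[p[:,:2]-c[:2],np.ones(len(p))]@s; k=abs(e)<.008
    print(n,k.sum(),c,"tilt deg",np.degrees(s[:2]),"z",s[2])
    if n=="side": cv2.imwrite("pics/s3.png",cv2.resize(im[110:270,210:440],(800,556),interpolation=cv2.INTER_CUBIC))
o=ctrl.get_obs(); print(o["time_s"],o["eef_pos"],o["eef_rot"],o["wrist_force"],o["torque"])
E
```

```text
top 2280 [ 0.51492287 -0.0617499   0.19033517] tilt deg [ 0.26655184 -0.08585307] z 0.1903750288915623
side 1935 [0.5510015  0.04993567 0.18891333] tilt deg [0.18645882 0.10107888] z 0.1902195327015748
35.3167 [0.54208533 0.00665303 0.20532016] [2.81954871e-05 8.80495139e-01 4.74055174e-01 3.16295434e-05] [-0.3113533  -0.07799143 -5.03591875] [-0.00524928 -0.01211686  0.01969898]
```

View pics/s3.png

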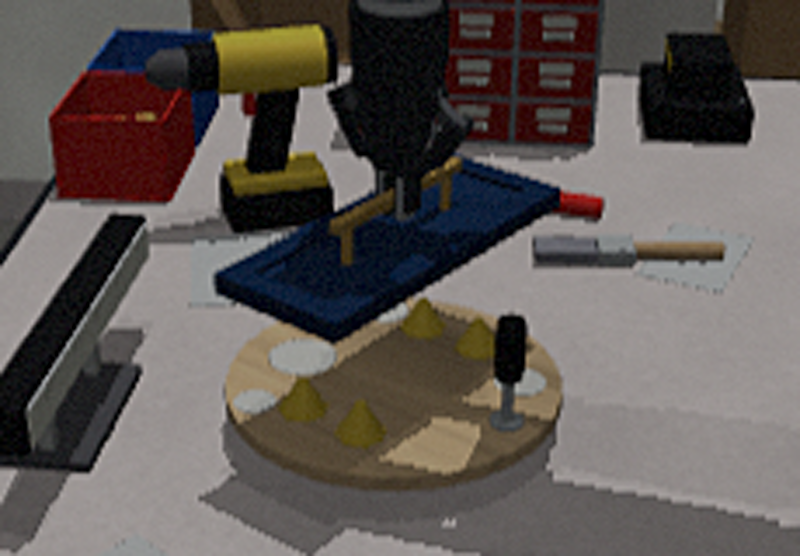

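The front is held level (tilt under 0.3°) with the cones clear below it at about (300–480, 310–430), lifted 100 mm and still.

```bash
python3 -c "
from bench import order
print(order.hand_in())"
```

```text
the job is handed in; nothing more can be done
None
```

The turntable went round about 370° (just over one full turn) with the front staying on its points, and the front is now held still by its pull, level to within 0.3° and 10 cm above the points; the fingers may have nudged it a millimetre or two on the points as they closed, and the job is handed in.

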